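# Turn the bike-parts carousel until the hub faces front

## Task

On the workbench of the bicycle parts store stands a round carousel with four small tubs, each holding a bicycle part. With the gripper's fingertips, gently push the upright pegs on its rim to turn it until the tub with the wheel hub (the spool with two equal round flanges and a thin axle) faces front, centred over the flat pointer that sticks out of the stand, and leave it at rest there. Only push, never pinch or lift; do not touch the tubs or the parts in them, and leave the things around the carousel where they are.

Things in the scene. Friction and masses are not known exactly. Their poses are not given: they have to be found in the camera images.
- stand: fixed steel foot of the carousel, 170 mm across, 20 mm high; origin on the turning axis at bench height. A flat pointer 30 mm wide, 8 mm high runs from it along the body's own -x and ends in a square tip (16 mm high) 213 mm from the axis: this is the front, roughly towards the robot. It does not move in a run.
- carousel (a joint): angle turned since the start, rad, positive counter-clockwise from above; 0 at the start whichever way the tubs lie; range -6.28 to 6.28. Stiff bearing with about 0.15 N m of friction (1.1 N at a peg): it stops by itself within a few degrees when no longer pushed.
- pegs: the four upright steel pegs on the rim lugs, 14 mm in diameter, from 34 to 96 mm above the bench, axes 137 mm from the turning axis at 45, 135, 225 and 315 degrees about the body's z; they turn with the disc. Origin on the turning axis, 34 mm above the bench. To be pushed sideways; a pinch or shove over 35 N (both fingers summed) is too much.
- peg0 (a point): top centre of one of the four rim pegs, 96 mm above the bench; pegs are numbered counter-clockwise from above; this is peg 0
- peg1 (a point): top centre of one of the four rim pegs, 96 mm above the bench; pegs are numbered counter-clockwise from above; this is peg 1
- peg2 (a point): top centre of one of the four rim pegs, 96 mm above the bench; pegs are numbered counter-clockwise from above; this is peg 2
- peg3 (a point): top centre of one of the four rim pegs, 96 mm above the bench; pegs are numbered counter-clockwise from above; this is peg 3
- disc (a point): centre of the top of the turning wooden disc, 34 mm above the bench, on the turning axis; the disc is 240 mm across and 12 mm thick, with four rounded lugs, one under each peg, that reach 150 mm from the axis
- tubs: the four equal open yellow plastic tubs fixed on the disc, each 66 x 66 mm and 30 mm high (rims 64 mm above the bench), wall 4 mm, their centres 72 mm from the turning axis at 0, 90, 180 and 270 degrees about the body's z, midway between the pegs. Origin on the turning axis, 34 mm above the bench.
- hub: the wheel hub to be brought to the front: an aluminium spool, two equal flanges 54 mm across and 48 mm apart over all, slim barrel, thin axle end on top, 68 mm high in all, standing loose in one of the tubs with about 2 mm of play. Origin at the centre of its underside, 38 mm above the bench, 72 mm from the turning axis.
- cassette: a cassette of six steel sprockets that get smaller upwards, 54 mm across at the bottom, 40 mm high, standing loose in another tub; origin at the centre of its underside
- pedal: a black pedal standing on end in another tub, 50 x 26 x 50 mm with a steel spindle on top to 68 mm; origin at the centre of its underside
- headset: a plain steel headset ring, 52 mm across, 30 mm hole, 22 mm high, lying in another tub; origin at the centre of its underside
- oil: bystander: white oil bottle, 48 mm across, 130 mm high, about 0.28 m to the left of the turning axis; origin at the centre of its underside
- wrench: bystander: wrench 160 mm long lying about 0.3 m to the right of the turning axis; origin at the middle of its underside
- cup: bystander: grey cup 76 mm across, 85 mm high, about 0.22 m from the turning axis, behind it on the right; origin at the centre of its underside

How it is judged:
By the outcome, as a careful person would: the job done as asked, in the order asked, and still so for the second after the job is handed in, with the robot touching nothing.
It also fails if it takes over 54 s, if anything falls off the work surface, if the arm or the gripper's body presses on something with over 40 N, if the wrist force passes 120 N, or if a joint passes its speed limit or range.

## Robot

A 6-joint arm with a two-finger parallel gripper is mounted at the origin on the work surface. World frame = base frame: x ahead of the robot, y to its left, z up, the work surface at z = 0. Lengths are in m, angles in degrees, forces in N, time in s.
With the tool pointing down it reaches from about 0.25 to 0.725 m from the base axis. Payload 9.7 kg.
Tool frame: the origin (TCP) lies at the very end of the fingers, on their centre line; the grasp point (between the pads) lies 19 mm behind it (bot.grip_depth is the distance from the TCP to the grasp point, in m); z points along the fingers, y is the direction in which the jaws open and shut (so a half turn about z gives the same grasp; the last joint's range is limited). The gripper opens to 85 mm and grips with 20 to 120 N. Pads are 22 mm wide; open, the fingers measure 114 mm over their backs; the gripper's body (76 mm by 85 mm) begins 54 mm behind the grasp point. The pads swing forward as they close: fully open they stand 13 mm farther back than shut.
Start: joints at [-75.573, 4.979, 10.078, 95.1, 0, 90], TCP at [0.137, -0.533, 0.231] pointing down, gripper open.
Joint ranges: [-179.16, 179.16], [-48.56, 103.87], [-65.8, 70.77], [-126.05, 130.52], [-82.76, 87.17], [-180, 180]. Speed limits (degrees/s): [127.2, 127.2, 147.25, 180, 180, 180].

## Interface

Orientations are given as [roll, pitch, yaw] about the fixed x, y, z axes, in that order (R = Rz(yaw) Ry(pitch) Rx(roll)).
In Python, from workcell import bot, viewer gives the robot as it stands.
- The arm moves only by the tool arm_command, never from a script. Its argument "motion" is a list of rows, each a list of 3 entries, a list of its own where there are three numbers: the opening, from 0 (shut) to 1 (fully open), then the shift along the tool's x, y, z in units of 60 mm (1.0 is 60 mm), then the turn, a rotation vector about the tool's x, y, z in units of 6 degrees (1.0 is 6 degrees). A call has 1 to 12 rows; each row shifts and turns the commanded pose from where the row before left it, along the tool's axes as they then stand; what a row does not reach is not made up. A row lasts 1/8 s, in which the tool goes at most 62.5 mm and 10.7 degrees, less where a joint would pass 70% of its speed; a pose out of reach is approached as far as the arm can. A call is refused whole if a number of a shift passes 1 or a number of a turn 1, either way. A call with a gripper value outside its range is refused whole. The fingers move at their own pace and stop on an object; "newtons" is the grip in N (left out, the last holds). Time passes only in rows, so rows that do not move let the fingers close. It gives the time, the measured TCP pose, the force and the opening at its end, in the units of the state.
- bot.get_obs(): the state, without advancing time (a new reading comes with each control period).
- viewer.camera(name): name is "scene" or "top" or "wrist"; returns the picture (400x640x3 uint8, blue, green, red); there is no depth.
- viewer.calibration(name): a dict with "fx", "fy", "cx", "cy" (pixels), "k1" (the pictures are not rectified: a ray, as slopes to the right and down, at radius r is drawn at 1 + k1 r^2 times it, then the intrinsics apply), "T" (4x4, takes a point from camera to world coordinates). Camera axes: x right, y down, z forward; pixel columns grow to the right and rows downward; lengths in m; the calibration is good to about 2 mm. A picture is of the moment at which its call begins: read the wrist's pose just before it. calibration takes no time and is no camera call; for the wrist camera it gives the pose at the moment of the call.
- bot.job_done(): hands the job in, once; it reports no verdict.
The state is a dict: "time": time; "q": joint angles; "qd": joint speeds; "joint_efforts": joint torques, N m; "ee_pos": TCP position; "tcp_rot": TCP orientation; "wrist_force": force on the tool from outside, world axes, zero at the start; "torque": the same for the moment, N m; "opening": finger opening in m.
Only numpy, scipy, OpenCV 4.12 (cv2) and the standard library are available. Lean on these libraries where they do the work, as an engineer would, in place of code of your own. Each camera call takes 0.05 s, during which the arm holds its last target.

## Working session

There is one attempt and no reset: what is moved stays moved. The work goes in short steps, Python scripts to look and compute and a tool call to move; the robot and the scene stay as the last step left them, time stands still between calls to the robot, and variables do not carry over. Pictures are saved under pics/ and viewed, and the job is handed in when it is done.

Besides the shell and the picture viewer there is one more tool, called after "Request:" as name(argument=value, ...) on one line, values as JSON. arm_command: Moves the arm, as the interface text tells. Its arguments: {"type":"object","properties":{"motion":{"type":"array"},"newtons":{"type":"number"}},"required":["motion"]}

```bash
mkdir -p pics; ls; python3 - <<'E'
from workcell import bot, viewer
import cv2,numpy as np
for n in ["top","scene"]:
    im=viewer.camera(n); cv2.imwrite(f"pics/{n}0.png",im)
    c=viewer.calibration(n); print(n,{k:(np.round(v,4).tolist()) for k,v in c.items()})
o=bot.get_obs(); print(o["time"],o["ee_pos"],o["tcp_rot"],o["opening"])
E
```

```text
pics
top {'fx': 499.2416, 'fy': 499.2416, 'cx': 312.9988, 'cy': 202.8287, 'k1': 0.0077, 'T': [[-0.0817, -0.9747, 0.2081, 0.3431], [-0.9967, 0.0795, -0.019, 0.038], [0.002, -0.2089, -0.9779, 1.4202], [0.0, 0.0, 0.0, 1.0]]}
scene {'fx': 383.3265, 'fy': 383.3265, 'cx': 318.0871, 'cy': 198.4189, 'k1': -0.0643, 'T': [[-0.2629, 0.7854, -0.5604, 1.0977], [0.9648, 0.2147, -0.1518, 0.1555], [0.0011, -0.5806, -0.8142, 0.7864], [0.0, 0.0, 0.0, 1.0]]}
0.1 [ 0.1369871  -0.53245671  0.23066909] [-1.79933453e+02  8.81892409e-04  1.44270792e+01] 0.08561232783397991
```

View pics/top0.png

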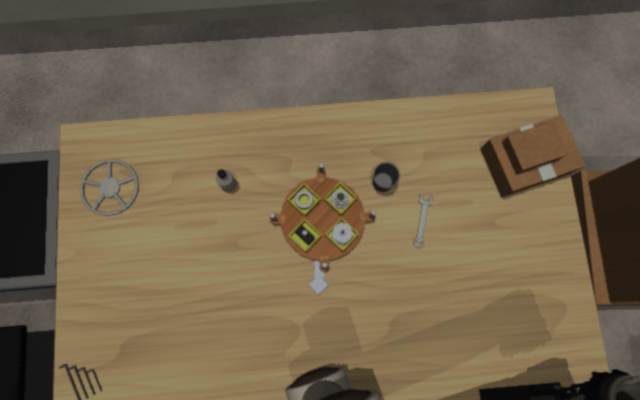

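View pics/scene0.png

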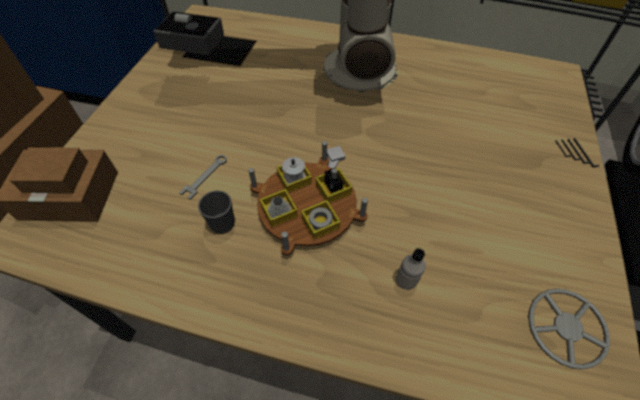

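```bash
python3 - <<'E'
import cv2
im=cv2.imread("pics/top0.png"); cv2.imwrite("pics/topz.png",cv2.resize(im[60:270,190:450],None,fx=3,fy=2.85,interpolation=cv2.INTER_CUBIC))
E
```

```text
(no output)
```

View pics/topz.png

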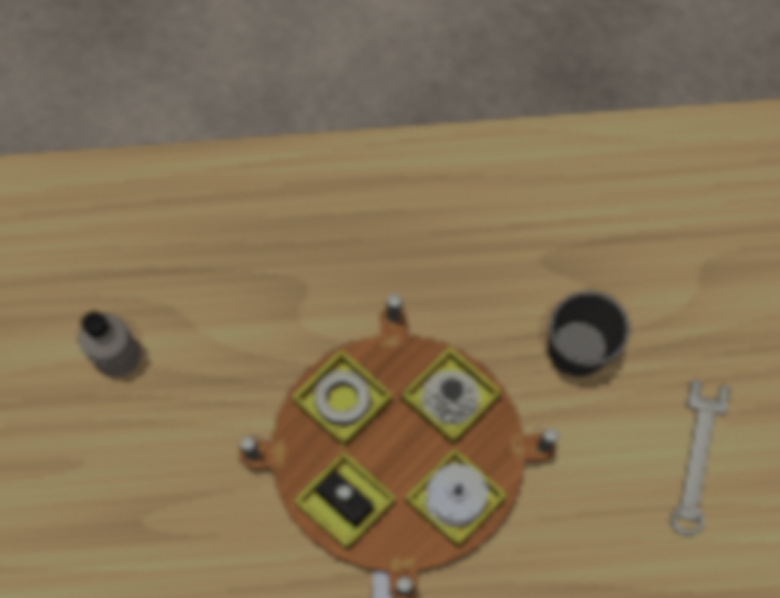

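```bash
cat > h.py <<'E'
import numpy as np,cv2
from workcell import bot,viewer
def ray(c,u,v):
    x=(u-c['cx'])/c['fx'];y=(v-c['cy'])/c['fy']
    a,b=x,y
    for _ in range(20):
        s=1+c['k1']*(a*a+b*b); a,b=x/s,y/s
    T=np.array(c['T']); return T[:3,3],T[:3,:3]@np.array([a,b,1])
def at(c,u,v,z):
    o,d=ray(c,u,v); return o+d*(z-o[2])/d[2]
def proj(c,P):
    T=np.array(c['T']); p=(np.atleast_2d(P)-T[:3,3])@T[:3,:3]
    a=p[:,:2]/p[:,2:]; a=a*(1+c['k1']*(a**2).sum(1))[:,None]
    return np.c_[a[:,0]*c['fx']+c['cx'],a[:,1]*c['fy']+c['cy']]
E
python3 - <<'E'
from h import *
im=cv2.imread("pics/scene0.png"); cv2.imwrite("pics/scz.png",cv2.resize(im[130:260,235:385],None,fx=4.5,fy=4.5,interpolation=cv2.INTER_CUBIC))
c=viewer.calibration("top")
pk=[(394,302),(249,443),(405,585),(549,437)]
P=np.array([at(c,190+u/3,60+v/2.85,.096) for u,v in pk]); print(P.round(4))
from scipy.optimize import least_squares
def f(p):
    a=p[2]+np.arange(4)*np.pi/2
    return (np.c_[p[0]+.137*np.cos(a),p[1]+.137*np.sin(a)]-P[:,:2]).ravel()
r=least_squares(f,[.54,0,0]);print(r.x,np.degrees(r.x[2]),r.fun.round(4))
tip=at(c,319,285,.016);print("tip",tip)
for n,u,v,z in [("hub",457,490,.09),("cass",452,390,.07),("cup",588,330,.085),("oil",96,324,.13),("wr1",710,395,.01),("wr2",688,520,.01)]:
    print(n,at(c,190+u/3,60+v/2.85,z).round(3))
d=tip[:2]-r.x[:2];print(np.hypot(*d),np.degrees(np.arctan2(d[1],d[0])))
E
```

```text
[[ 0.7265 -0.0191  0.096 ]
 [ 0.5989  0.1227  0.096 ]
 [ 0.4542 -0.0055  0.096 ]
 [ 0.5827 -0.1468  0.096 ]]
[ 0.59059068 -0.01219904 -0.05487879] -3.1443230797735024 [ 0.0009 -0.0006 -0.0008  0.0019 -0.0004  0.0008  0.0003 -0.0022]
tip [0.40786537 0.01319573 0.016     ]
hub [ 0.54 -0.06  0.09]
cass [ 0.641 -0.066  0.07 ]
cup [ 0.687 -0.196  0.085]
oil [0.717 0.249 0.13 ]
wr1 [ 0.629 -0.318  0.01 ]
wr2 [ 0.504 -0.281  0.01 ]
0.18448152394167708 172.08783541265862
```

View pics/scz.png

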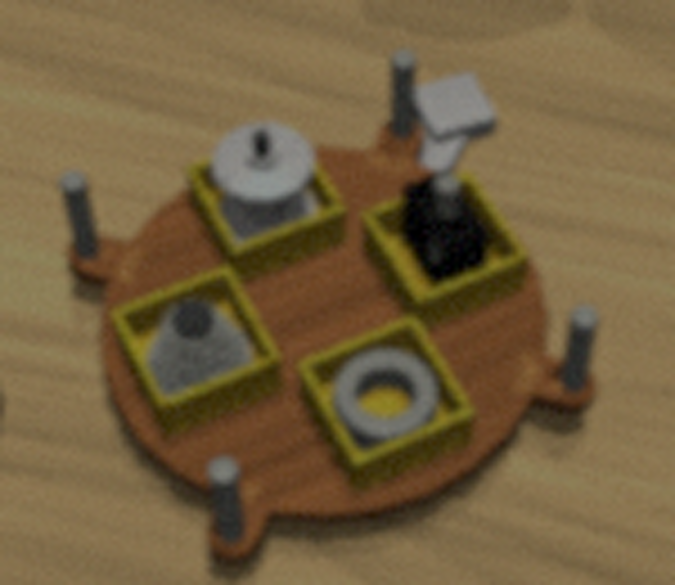

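```bash
python3 - <<'E'
from h import *
im=cv2.imread("pics/top0.png"); cv2.imwrite("pics/tipz.png",cv2.resize(im[250:300,290:350],None,fx=10,fy=10,interpolation=cv2.INTER_CUBIC))
im=cv2.imread("pics/scene0.png"); cv2.imwrite("pics/tips.png",cv2.resize(im[135:185,305:365],None,fx=10,fy=10,interpolation=cv2.INTER_CUBIC))
E
```

```text
(no output)
```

View pics/tipz.png

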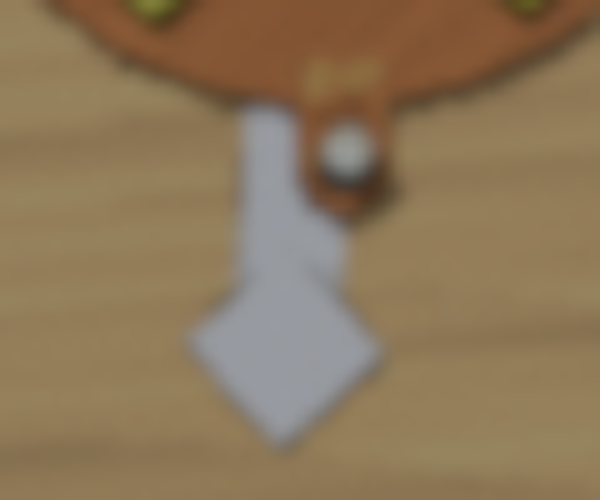

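View pics/tips.png

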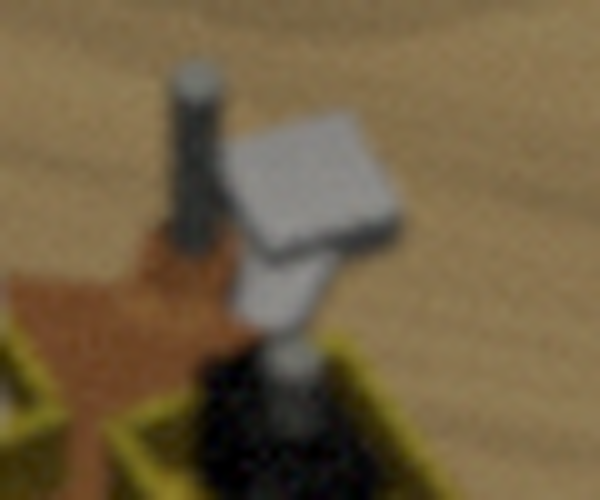

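```bash
python3 - <<'E'
from h import *
from scipy.optimize import least_squares
ct=viewer.calibration("top");cs=viewer.calibration("scene")
z=lambda u,v,s,t,u0,v0:(u0+(u+.5)/s-.5,v0+(v+.5)/t-.5)
pt=[z(u,v,3,2.85,190,60) for u,v in [(394,302),(249,443),(405,585),(549,437)]]
ps=[z(u,v,4.5,4.5,235,130) for u,v in [(224,466),(583,316),(403,58),(74,182)]]
tt=[z(u,v,10,10,290,250) for u,v in [(188,340),(385,352),(281,450)]]
ts=[z(u,v,10,10,305,135) for u,v in [(230,155),(395,205),(348,112)]]  # left,right? order checked below
for n,c,p in [("top",ct,pt),("scene",cs,ps)]:
    P=np.array([at(c,u,v,.096) for u,v in p])
    f=lambda p:(np.c_[p[0]+.137*np.cos(p[2]+np.arange(4)*np.pi/2),p[1]+.137*np.sin(p[2]+np.arange(4)*np.pi/2)]-P[:,:2]).ravel()
    r=least_squares(f,[.54,0,0]);print(n,r.x[:2],np.degrees(r.x[2]),r.fun.round(4))
    T=np.array([at(c,u,v,.016) for u,v in (tt if n=="top" else ts)]);print(T.round(4))
    for q in T: d=q[:2]-r.x[:2];print(np.hypot(*d),np.degrees(np.arctan2(d[1],d[0])))
    d=(T[0]+T[1])[:2]/2-r.x[:2];print("mid",np.hypot(*d),np.degrees(np.arctan2(d[1],d[0])))
E
```

```text
top [ 0.59155204 -0.01137899] -3.1403095222181068 [ 0.0009 -0.0006 -0.0008  0.0019 -0.0003  0.0008  0.0003 -0.0021]
[[ 0.4142  0.0424  0.016 ]
 [ 0.4065 -0.0119  0.016 ]
 [ 0.3822  0.0191  0.016 ]]
0.18527073294039245 163.1374894433589
0.1850553763567741 -179.8318578207021
0.21158853715729253 171.7131561766197
mid 0.1831218714540393 171.64782708967897
scene [ 0.59147274 -0.01017276] -2.9777239107878644 [ 0.0017  0.0001 -0.0008  0.0006 -0.      0.0003 -0.0009 -0.0011]
[[ 0.405  -0.0057  0.016 ]
 [ 0.4109  0.0416  0.016 ]
 [ 0.381   0.0215  0.016 ]]
0.186504747990822 178.62890464671895
0.1878659664483044 164.00445603041052
0.2128308320564452 171.43658311545033
mid 0.18566305698610153 171.2899476714594
```

```bash
cat >> h.py <<'E'
C=np.array([.5915,-.0108])
def pose(a,off,rad=.137):
    "TCP xy and yaw to have finger off mm behind peg at angle a (deg), pushing clockwise with -tool y"
    A=np.radians(a);r=np.array([np.cos(A),np.sin(A)]);t=np.array([np.sin(A),-np.cos(A)])
    return C+rad*r-off*t, a-180
def delta(xy,z,yaw):
    from scipy.spatial.transform import Rotation as R
    o=bot.get_obs();p=np.array(o['ee_pos']);r=R.from_euler('xyz',o['tcp_rot'],degrees=True)
    d=r.inv().apply(np.r_[xy,z]-p)
    w=(r.inv()*R.from_euler('xyz',[180,0,yaw],degrees=True)).as_rotvec(degrees=True)
    print('t',o['time'],'p',p.round(4),o['tcp_rot'].round(2) if hasattr(o['tcp_rot'],'round') else o['tcp_rot'],'F',np.round(o['wrist_force'],2),'op',o['opening'])
    print('mm',(d*1e3).round(1),'units',(d/.06).round(3),'rot',w.round(2),'units',(w/6).round(3))
E
python3 - <<'E'
from h import *
xy,y=pose(176.94,.036);print(xy,y);delta(xy,.2,y)
E
```

```text
[ 0.4527736  -0.03943538] -3.0600000000000023
t 0.1 p [ 0.137  -0.5325  0.2307] [-179.93    0.     14.43] F [-0.1  -0.13 -0.33] op 0.08561232783397991
mm [ 428.7 -398.8   31.1] units [ 7.144 -6.646  0.519] rot [-7.000e-02  1.000e-02  1.749e+01] units [-1.100e-02  2.000e-03  2.915e+00]
```

Request:
arm_command(motion=[[0,[0.65,-0.6,0],[0,0,0]],[0,[0.65,-0.6,0],[0,0,0]],[0,[0.65,-0.6,0],[0,0,0]],[0,[0.65,-0.6,0],[0,0,0]],[0,[0.65,-0.6,0],[0,0,0]],[0,[0.65,-0.6,0],[0,0,0]],[0,[0.65,-0.6,0],[0,0,0]],[0,[0.65,-0.6,0],[0,0,0]],[0,[0.65,-0.6,0],[0,0,0.97]],[0,[0.5,-0.5,0],[0,0,0.97]],[0,[0.4,-0.3,0],[0,0,0.97]],[0,[0,0,0],[0,0,0]]])

```text
time: 1.6
ee_pos: [0.4452, -0.0768, 0.2305]
tcp_rot: [-180.0, 0.1, -2.9]
wrist_force: [-0.4, 0.0, -0.1]
opening: -0.0001
```

```bash
python3 - <<'E'
from h import *
xy,y=pose(176.94,.036);delta(xy,.062,y)
E
```

```text
t 1.6 p [ 0.4452 -0.0768  0.2305] [-1.7999e+02  8.0000e-02 -2.9200e+00] F [-0.42  0.01 -0.14] op -0.00013227373240365457
mm [  5.9 -37.7 168.5] units [ 0.098 -0.628  2.809] rot [-0.01  0.08  0.14] units [-0.002  0.013  0.024]
```

Request:
arm_command(motion=[[0,[0.1,-0.63,0],[0,0,0]],[0,[0,0,0.7],[0,0,0]],[0,[0,0,0.7],[0,0,0]],[0,[0,0,0.5],[0,0,0]],[0,[0,0,0],[0,0,0]]])

```text
time: 2.22
ee_pos: [0.4507, -0.0411, 0.1154]
tcp_rot: [-180.0, 0.2, -3.0]
wrist_force: [0.5, -0.2, 1.1]
opening: -0.0002
```

```bash
python3 - <<'E'
from h import *
xy,y=pose(176.94,.036);delta(xy,.062,y)
im=viewer.camera("top");cv2.imwrite("pics/t1.png",cv2.resize(im[150:300,230:420],None,fx=4,fy=4,interpolation=cv2.INTER_CUBIC))
im=viewer.camera("scene");cv2.imwrite("pics/s1.png",cv2.resize(im[100:260,235:415],None,fx=3.7,fy=3.7,interpolation=cv2.INTER_CUBIC))
E
```

```text
t 2.225 p [ 0.4507 -0.0411  0.1154] [-180.      0.23   -3.02] F [ 0.48 -0.22  1.12] op -0.00018399899276986883
mm [ 2.2 -1.8 53.4] units [ 0.037 -0.03   0.89 ] rot [-0.    0.23  0.04] units [-0.     0.039  0.007]
```

View pics/t1.png

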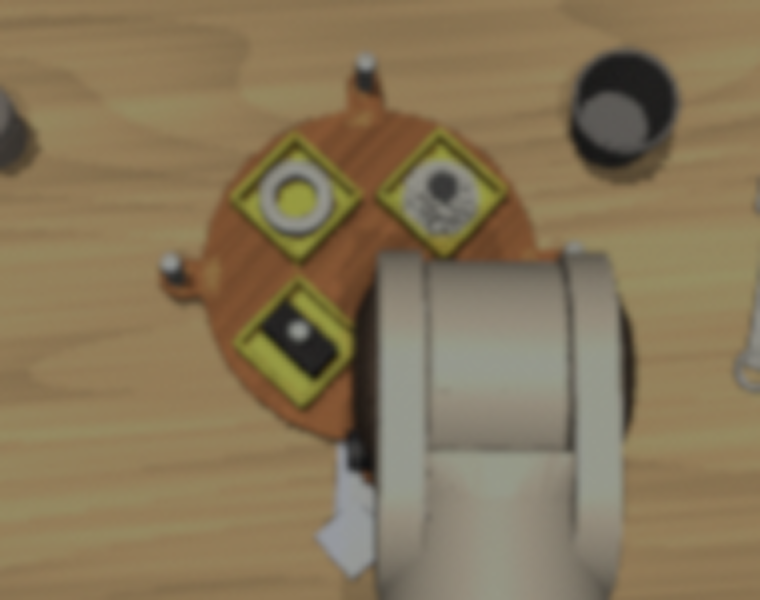

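View pics/s1.png

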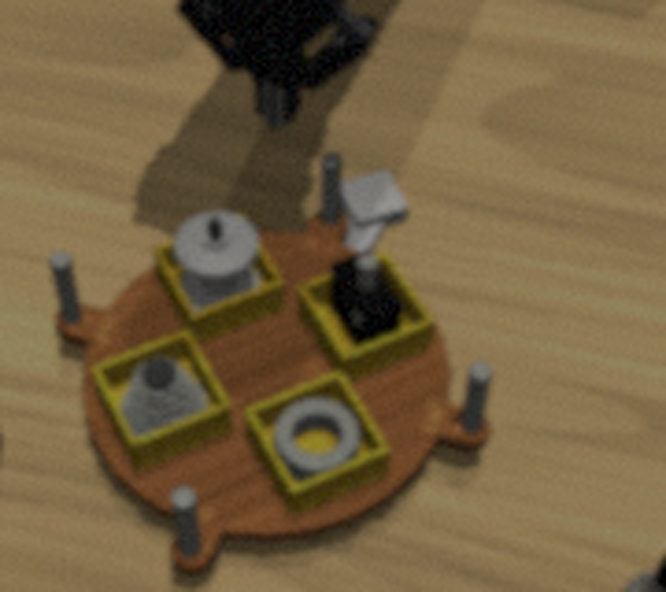

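Request:
arm_command(motion=[[0,[0.04,0,0.35],[0,0,0]],[0,[0,0,0.4],[0,0,0]],[0,[0,0,0],[0,0,0]],[0,[0,0,0],[0,0,0]]])

```text
time: 2.82
ee_pos: [0.4557, -0.041, 0.0741]
tcp_rot: [180.0, -0.1, -3.0]
wrist_force: [0.7, -0.5, -0.4]
opening: 0.0001
```

```bash
python3 - <<'E'
from h import *
for a,off in [(176.94,.0215),(166.94,.0215)]:
  xy,y=pose(a,off);delta(xy,.07,y)
im=viewer.camera("scene");cv2.imwrite("pics/s2.png",cv2.resize(im[100:260,235:415],None,fx=3.7,fy=3.7,interpolation=cv2.INTER_CUBIC))
# per-row step for a 2-deg arc in tool frame
for off in [.0215]:
  for dd in (1,2,3):
    p0,_=pose(150,off);p1,_=pose(150-dd,off);A=np.radians(150-180)
    x=np.array([np.cos(A),np.sin(A)]);yv=np.array([np.sin(A),-np.cos(A)]);print(dd,(p1-p0)@x/.06,(p1-p0)@yv/.06)
E
```

```text
t 2.825 p [ 0.4557 -0.041   0.0741] [ 1.80e+02 -1.20e-01 -3.04e+00] F [ 0.68 -0.49 -0.42] op 5.888854418585852e-05
mm [ -3.  -15.9   4.1] units [-0.05  -0.266  0.068] rot [ 0.   -0.12  0.02] units [ 0.001 -0.019  0.004]
t 2.825 p [ 0.4557 -0.041   0.0741] [ 1.80e+02 -1.20e-01 -3.04e+00] F [ 0.68 -0.49 -0.42] op 5.888854418585852e-05
mm [ -4.6 -40.    4.1] units [-0.077 -0.667  0.068] rot [-1.000e-02 -1.200e-01  1.002e+01] units [-1.000e-03 -1.900e-02  1.671e+00]
1 -0.00590601624711984 -0.039904237267424675
2 -0.01111470801199825 -0.07990547112220131
3 -0.01562448867666541 -0.11999151680100016
```

View pics/s2.png

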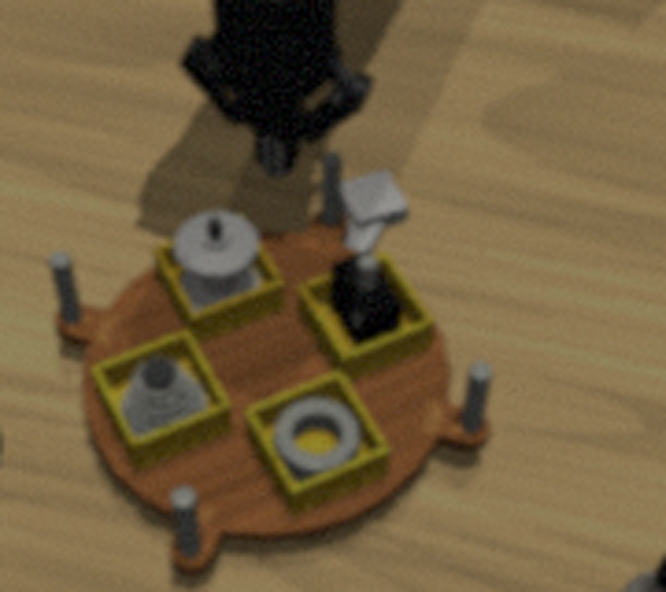

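Request:
arm_command(motion=[[0,[-0.05,-0.08,0.06],[0,0,0]],[0,[0,-0.08,0],[0,0,0]],[0,[0,-0.06,0],[0,0,0]],[0,[0,-0.04,0],[0,0,0]],[0,[-0.01,-0.08,0],[0,0,0.333]],[0,[-0.011,-0.08,0],[0,0,0.333]],[0,[-0.011,-0.08,0],[0,0,0.333]],[0,[-0.011,-0.08,0],[0,0,0.333]],[0,[-0.011,-0.08,0],[0,0,0.333]]])

```text
time: 4.0
ee_pos: [0.445, -0.0582, 0.0691]
tcp_rot: [-177.5, 0.2, -9.0]
wrist_force: [0.4, 0.1, -0.6]
opening: 0.0002
```

```bash
python3 - <<'E'
from h import *
for a,off in [(166.94,.0215),(126.5,.0215)]:
  xy,y=pose(a,off);delta(xy,.07,y)
im=viewer.camera("scene");cv2.imwrite("pics/s3.png",cv2.resize(im[100:260,235:415],None,fx=3.7,fy=3.7,interpolation=cv2.INTER_CUBIC))
E
```

```text
t 4.0 p [ 0.445  -0.0582  0.0691] [-177.52    0.19   -8.97] F [ 0.36  0.13 -0.63] op 0.0002042592721263386
mm [ -0.9 -58.    1.6] units [-0.014 -0.966  0.027] rot [-2.47  0.28  4.09] units [-0.412  0.047  0.682]
t 4.0 p [ 0.445  -0.0582  0.0691] [-177.52    0.19   -8.97] F [ 0.36  0.13 -0.63] op 0.0002042592721263386
mm [  24.6 -150.3    5.6] units [ 0.41  -2.505  0.093] rot [-2.28  1.15 44.52] units [-0.38   0.191  7.42 ]
```

View pics/s3.png

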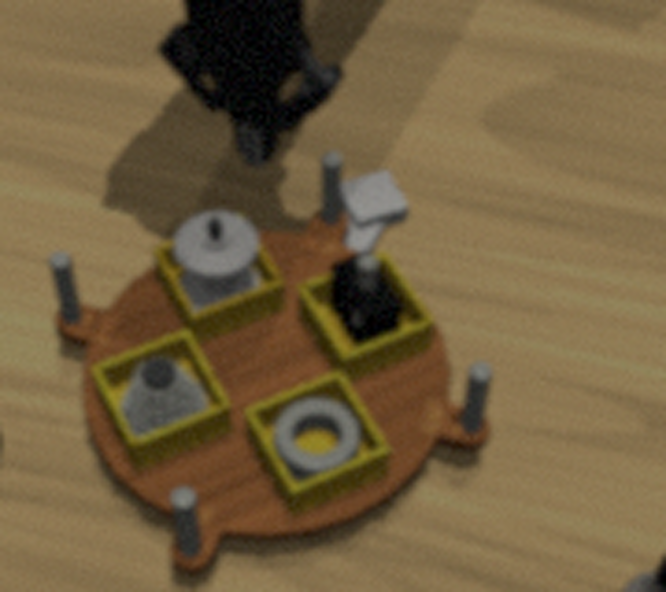

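```bash
python3 - <<'E'
from h import *
o=bot.get_obs()
for k,v in o.items(): print(k,np.round(v,3))
E
```

```text
time 4.05
q [ -9.092  -8.806 -21.299  77.704   2.482 179.943]
qd [ 1.157  0.152 -0.024 -0.082 -0.582  0.149]
joint_efforts [ 1.8090e+00 -3.6697e+01  4.6622e+01 -7.3000e-02  3.0800e-01 -2.0000e-03]
ee_pos [ 0.445 -0.059  0.069]
tcp_rot [-177.518    0.194   -9.035]
wrist_force [ 0.018 -0.525  0.861]
torque [-0.087 -0.023 -0.019]
opening 0.0
```

Request:
arm_command(motion=[[0,[0,0,0],[0,0,0]],[0,[0,0,0],[0,0,0]]])

```text
time: 4.3
ee_pos: [0.4452, -0.0575, 0.0691]
tcp_rot: [-177.6, 0.2, -8.9]
wrist_force: [0.3, 0.1, -0.0]
opening: -0.0001
```

```bash
python3 - <<'E'
from h import *
o=bot.get_obs()
for k,v in o.items(): print(k,np.round(v,3))
E
```

```text
time 4.3
q [ -8.912  -8.791 -21.286  77.69    2.447 179.941]
qd [ 0.297  0.054  0.11   0.035  0.071 -0.012]
joint_efforts [-2.6700e-01 -3.6832e+01  4.6514e+01  4.0000e-02  1.3300e-01 -0.0000e+00]
ee_pos [ 0.445 -0.057  0.069]
tcp_rot [-177.553    0.182   -8.853]
wrist_force [ 0.292  0.144 -0.008]
torque [-0.036  0.006 -0.064]
opening -0.0
```

Request:
arm_command(motion=[[0,[0,0,-0.8],[0,0,-1]],[0,[0,0,0],[0,0,-1]],[0,[0,0,0],[0,0,-1]],[0,[0,0,0],[0,0,-1]],[0,[0,0,0],[0,0,-1]],[0,[0,0,0],[0,0,-1]],[0,[0,0,0],[0,0,-1]],[0,[0,0,0],[0,0,-1]],[0,[0,0,0],[0,0,-1]],[0,[0,0,0],[0,0,-1]],[0,[0,0,0],[0,0,-1]],[0,[0,0,0],[0,0,-1]]])

```text
time: 5.8
ee_pos: [0.445, -0.0593, 0.1171]
tcp_rot: [-179.1, -2.3, 63.4]
wrist_force: [0.6, 0.1, 0.2]
opening: -0.0003
```

Request:
arm_command(motion=[[0,[0,0,0],[0,0,-1]],[0,[0,0,0],[0,0,-1]],[0,[0,0,0],[0,0,-1]],[0,[0,0,0],[0,0,-1]],[0,[0,0,0],[0,0,-1]],[0,[0,0,0],[0,0,-1]],[0,[0,0,0],[0,0,-1]],[0,[0,0,0],[0,0,-1]],[0,[0,0,0],[0,0,-1]],[0,[0,0,0],[0,0,-1]],[0,[0,0,0],[0,0,-1]],[0,[0,0,0],[0,0,-1]]])

```text
time: 7.3
ee_pos: [0.445, -0.0593, 0.1171]
tcp_rot: [178.1, -1.6, 135.4]
wrist_force: [-0.5, -0.0, 0.3]
opening: 0.0001
```

Request:
arm_command(motion=[[0,[0,0,0],[0,0,-1]],[0,[0,0,0],[0,0,-1]],[0,[0,0,0],[0,0,-1]],[0,[0,0,0],[0,0,-1]],[0,[0,0,0],[0,0,-1]],[0,[0,0,0],[0,0,-1]],[0,[0,0,0],[0,0,0]]])

```text
time: 8.18
ee_pos: [0.445, -0.0594, 0.1171]
tcp_rot: [177.6, -0.2, 171.1]
wrist_force: [-0.7, -0.2, -0.1]
opening: 0.0
```

```bash
sed -i 's/return C+rad\*r-off\*t, a-180/return C+rad*r-off*t, a/' h.py; python3 - <<'E'
from h import *
for a,off in [(176.94,.036)]:
  xy,y=pose(a,off);delta(xy,.07,y)
print(bot.get_obs()['q'])
E
```

```text
t 8.175 p [ 0.445  -0.0594  0.1171] [177.55  -0.19 171.13] F [-0.66 -0.2  -0.13] op 3.375385651342704e-05
mm [-4.7 18.8 47.9] units [-0.079  0.314  0.798] rot [ 2.45 -0.07 -5.82] units [ 0.409 -0.011 -0.969]
[ -9.14952413  -9.44924324 -16.54980845  83.10179214   2.44631278
  -0.27749688]
```

Request:
arm_command(motion=[[0,[0,0,0],[0.41,-0.01,-0.97]],[0,[-0.08,0.28,0.4],[0,0,0]],[0,[0,0,0.4],[0,0,0]],[0,[0,0,0],[0,0,0]],[0,[0,0,0],[0,0,0]]])

```text
time: 8.8
ee_pos: [0.451, -0.0431, 0.0699]
tcp_rot: [-180.0, 0.0, 176.9]
wrist_force: [0.0, 0.4, 0.2]
opening: 0.0004
```

```bash
python3 - <<'E'
from h import *
for a,off in [(176.94,.0215),(166.94,.0215)]:
  xy,y=pose(a,off);delta(xy,.07,y)
E
```

```text
t 8.8 p [ 0.451  -0.0431  0.0699] [-1.7999e+02  4.0000e-02  1.7689e+02] F [0.01 0.38 0.17] op 0.0003909040092087874
mm [-1.6 18.3 -0.1] units [-0.026  0.305 -0.001] rot [-0.01  0.04 -0.05] units [-0.001  0.006 -0.008]
t 8.8 p [ 0.451  -0.0431  0.0699] [-1.7999e+02  4.0000e-02  1.7689e+02] F [0.01 0.38 0.17] op 0.0003909040092087874
mm [ 0.1 42.4 -0.1] units [ 0.001  0.707 -0.001] rot [-0.    0.04  9.95] units [-1.000e-03  7.000e-03  1.658e+00]
```

Request:
arm_command(motion=[[0,[-0.02,0.1,0],[0,0,0]],[0,[0,0.1,0],[0,0,0]],[0,[0,0.06,0],[0,0,0]],[0,[0,0.045,0],[0,0,0]],[0,[0.011,0.08,0],[0,0,0.333]],[0,[0.011,0.08,0],[0,0,0.333]],[0,[0.011,0.08,0],[0,0,0.333]],[0,[0.011,0.08,0],[0,0,0.333]],[0,[0.011,0.08,0],[0,0,0.333]]])

```text
time: 9.93
ee_pos: [0.4525, -0.0006, 0.0691]
tcp_rot: [-180.0, 0.0, 166.9]
wrist_force: [-0.3, -1.8, -0.2]
opening: -0.0003
```

```bash
python3 - <<'E'
from h import *
for a,off in [(166.94,.0215),(126.5,.0215)]:
  xy,y=pose(a,off);delta(xy,.07,y)
im=viewer.camera("scene");cv2.imwrite("pics/s4.png",cv2.resize(im[100:260,235:415],None,fx=3.7,fy=3.7,interpolation=cv2.INTER_CUBIC))
E
```

```text
t 9.925 p [ 0.4525 -0.0006  0.0691] [-179.97    0.    166.88] F [-0.31 -1.82 -0.18] op -0.000313054889665515
mm [-0.7  0.  -0.9] units [-0.012  0.    -0.015] rot [-0.03  0.   -0.06] units [-0.005  0.    -0.009]
t 9.925 p [ 0.4525 -0.0006  0.0691] [-179.97    0.    166.88] F [-0.31 -1.82 -0.18] op -0.000313054889665515
mm [-19.4  94.   -0.9] units [-0.324  1.567 -0.016] rot [-3.000e-02  1.000e-02  4.038e+01] units [-4.000e-03  2.000e-03  6.731e+00]
```

View pics/s4.png

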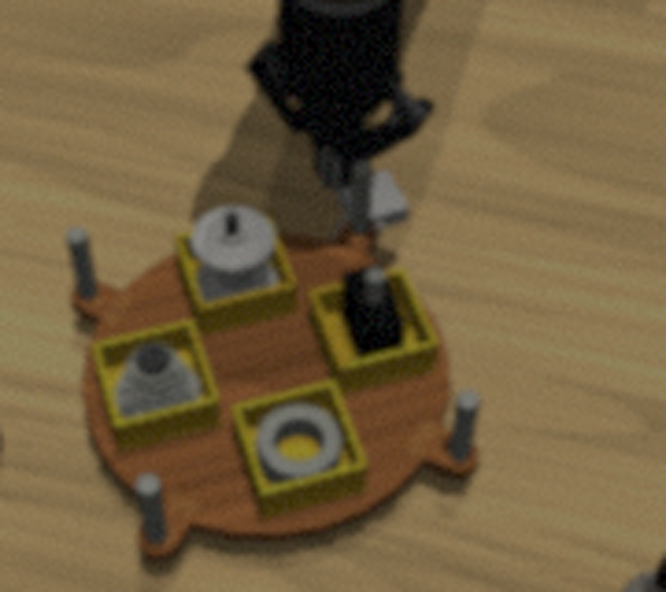

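Request:
arm_command(motion=[[0,[0.009,0.08,0],[0,0,0.333]],[0,[0.011,0.08,0],[0,0,0.333]],[0,[0.011,0.08,0],[0,0,0.333]],[0,[0.011,0.08,0],[0,0,0.333]],[0,[0.011,0.08,0],[0,0,0.333]],[0,[0.011,0.08,0],[0,0,0.333]],[0,[0.011,0.08,0],[0,0,0.333]],[0,[0.011,0.08,0],[0,0,0.333]],[0,[0.011,0.08,0],[0,0,0.333]],[0,[0.011,0.08,0],[0,0,0.333]],[0,[0.011,0.08,0],[0,0,0.333]],[0,[0.011,0.08,0],[0,0,0.333]]])

```text
time: 11.48
ee_pos: [0.4685, 0.0548, 0.0689]
tcp_rot: [-180.0, -0.0, 143.0]
wrist_force: [-1.8, -0.2, -0.1]
opening: -0.0002
```

```bash
python3 - <<'E'
from h import *
for a,off in [(142.94,.0215),(126.5,.0215)]:
  xy,y=pose(a,off);delta(xy,.07,y)
im=viewer.camera("scene");cv2.imwrite("pics/s5.png",cv2.resize(im[100:260,235:415],None,fx=3.7,fy=3.7,interpolation=cv2.INTER_CUBIC))
E
```

```text
t 11.475 p [0.4685 0.0548 0.0689] [-1.7996e+02 -2.0000e-02  1.4295e+02] F [-1.81 -0.2  -0.07] op -0.0001606693138007696
mm [-0.7  0.3 -1.1] units [-0.011  0.005 -0.018] rot [-0.04 -0.02  0.01] units [-0.006 -0.004  0.002]
t 11.475 p [0.4685 0.0548 0.0689] [-1.7996e+02 -2.0000e-02  1.4295e+02] F [-1.81 -0.2  -0.07] op -0.0001606693138007696
mm [-0.2 40.  -1.1] units [-0.003  0.666 -0.018] rot [-0.04 -0.02 16.45] units [-0.007 -0.003  2.742]
```

View pics/s5.png

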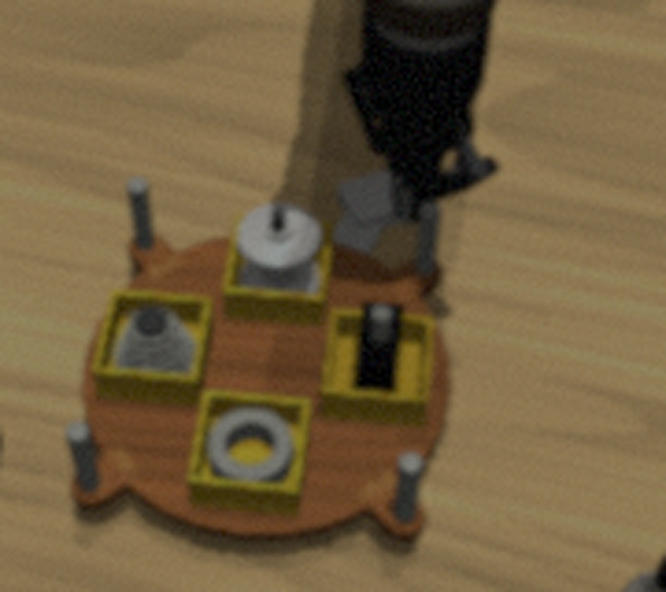

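Measure the present angle from the pegs (three visible) to calibrate the offset.

```bash
cat >> h.py <<'E'
def fitang(c,px,ks,a0):
    from scipy.optimize import least_squares
    P=np.array([at(c,u,v,.096) for u,v in px])[:,:2]; k=np.radians(np.array(ks)*90)
    a=lambda p:p+k
    r=least_squares(lambda p:(C+.137*np.c_[np.cos(a(p[0])),np.sin(a(p[0]))]-P).ravel(),[np.radians(a0)])
    print('front peg angle',np.degrees(r.x[0]),r.fun.round(4))
E
python3 - <<'E'
from h import *
c=viewer.calibration("scene")
px=[(235+(u+.5)/3.7-.5,100+(v+.5)/3.7-.5) for u,v in [(138,186),(79,432),(410,461)]]
fitang(c,px,[1,2,3],143)
E
```

```text
front peg angle 144.32822886098987 [-0.0005 -0.0023 -0.0005 -0.0015 -0.0005  0.0003]
```

Request:
arm_command(motion=[[0,[0.005,0.08,-0.01],[0,0,0.333]],[0,[0.011,0.08,0],[0,0,0.333]],[0,[0.011,0.08,0],[0,0,0.333]],[0,[0.011,0.08,0],[0,0,0.333]],[0,[0.011,0.08,0],[0,0,0.333]],[0,[0.011,0.08,0],[0,0,0.333]],[0,[0.006,0.04,0],[0,0,0.167]],[0,[0.006,0.04,0],[0,0,0.167]],[0,[0,0,0],[0,0,0]]])

```text
time: 12.65
ee_pos: [0.4887, 0.0822, 0.0697]
tcp_rot: [180.0, 0.0, 129.0]
wrist_force: [-0.8, 0.1, 0.5]
opening: -0.0
```

```bash
python3 - <<'E'
from h import *
for a,off in [(128.94,.0215),(126.5,.0215)]:
  xy,y=pose(a,off);delta(xy,.07,y)
im=viewer.camera("scene");cv2.imwrite("pics/s6.png",cv2.resize(im[130:260,235:385],None,fx=4.5,fy=4.5,interpolation=cv2.INTER_CUBIC))
im=viewer.camera("top");cv2.imwrite("pics/t6.png",cv2.resize(im[150:300,230:420],None,fx=4,fy=4,interpolation=cv2.INTER_CUBIC))
E
```

```text
t 12.65 p [0.4887 0.0822 0.0697] [1.7999e+02 1.0000e-02 1.2901e+02] F [-0.76  0.15  0.47] op -1.4857339125977504e-05
mm [ 0.1  0.  -0.3] units [ 0.001  0.    -0.005] rot [0.01 0.01 0.07] units [0.002 0.002 0.011]
t 12.65 p [0.4887 0.0822 0.0697] [1.7999e+02 1.0000e-02 1.2901e+02] F [-0.76  0.15  0.47] op -1.4857339125977504e-05
mm [ 0.8  5.9 -0.3] units [ 0.014  0.098 -0.005] rot [0.01 0.01 2.51] units [0.002 0.002 0.418]
```

View pics/s6.png

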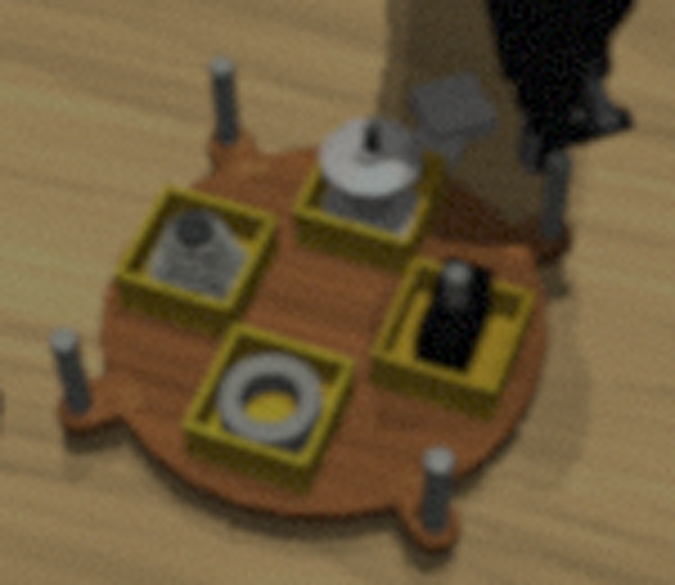

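View pics/t6.png

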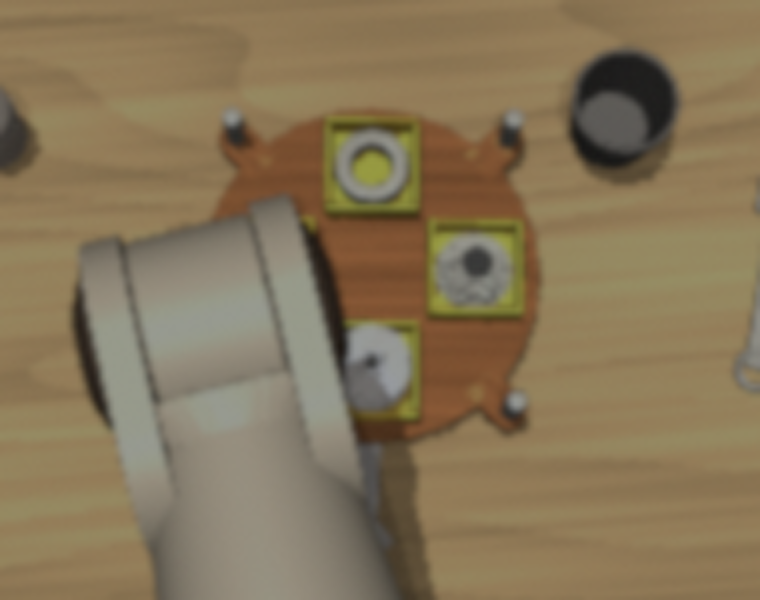

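```bash
python3 - <<'E'
from h import *
px=[(235+(u+.5)/4.5-.5,130+(v+.5)/4.5-.5) for u,v in [(222,66),(65,340),(438,459)]]
fitang(viewer.calibration("scene"),px,[1,2,3],129)
px=[(230+(u+.5)/4-.5,150+(v+.5)/4-.5) for u,v in [(515,401),(512,120),(233,119)]]
fitang(viewer.calibration("top"),px,[1,2,3],129)
E
```

```text
front peg angle 129.9584930945902 [-0.0001 -0.0014 -0.0004 -0.0017 -0.0004  0.0002]
front peg angle 129.89465945023696 [-0.0011 -0.0012 -0.0003 -0.001   0.0007  0.0016]
```

Request:
arm_command(motion=[[0,[0.006,0.04,0],[0,0,0.167]],[0,[0.006,0.04,0],[0,0,0.167]],[0,[0.005,0.03,0],[0,0,0.125]],[0,[0.003,0.02,0],[0,0,0.083]],[0,[0,0,0],[0,0,0]],[0,[0,0,0],[0,0,0]],[0,[0,-0.3,0],[0,0,0]],[0,[0,0,-0.5],[0,0,0]],[0,[-0.8,0,-0.6],[0,0,0]],[0,[0,-0.9,0],[0,0,0]],[0,[0,-0.9,0],[0,0,0]],[0,[0,-0.9,0],[0,0,0]]])

```text
time: 14.25
ee_pos: [0.3746, -0.0569, 0.1355]
tcp_rot: [-180.0, 0.0, 125.8]
wrist_force: [0.8, -0.3, -0.4]
opening: -0.0001
```

```bash
python3 - <<'E'
from h import *
im=viewer.camera("scene");cv2.imwrite("pics/s7.png",cv2.resize(im[130:260,235:385],None,fx=4.5,fy=4.5,interpolation=cv2.INTER_CUBIC))
im=viewer.camera("top");cv2.imwrite("pics/t7.png",cv2.resize(im[150:300,230:420],None,fx=4,fy=4,interpolation=cv2.INTER_CUBIC))
o=bot.get_obs();print(o['time'],o['ee_pos'],o['q'])
E
```

```text
14.35 [ 0.37309145 -0.05789102  0.13607072] [-8.79539818e+00 -1.98335580e+01 -2.26912541e+01  8.71240585e+01
 -3.26014660e-02  4.56185712e+01]
```

View pics/s7.png

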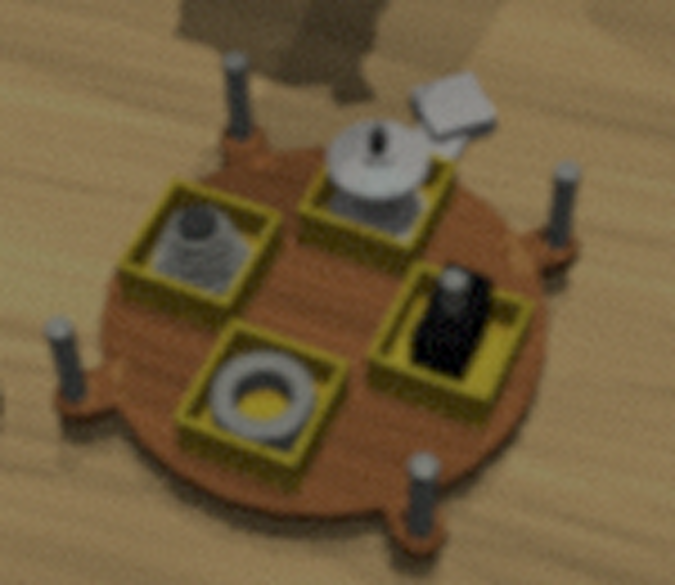

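View pics/t7.png

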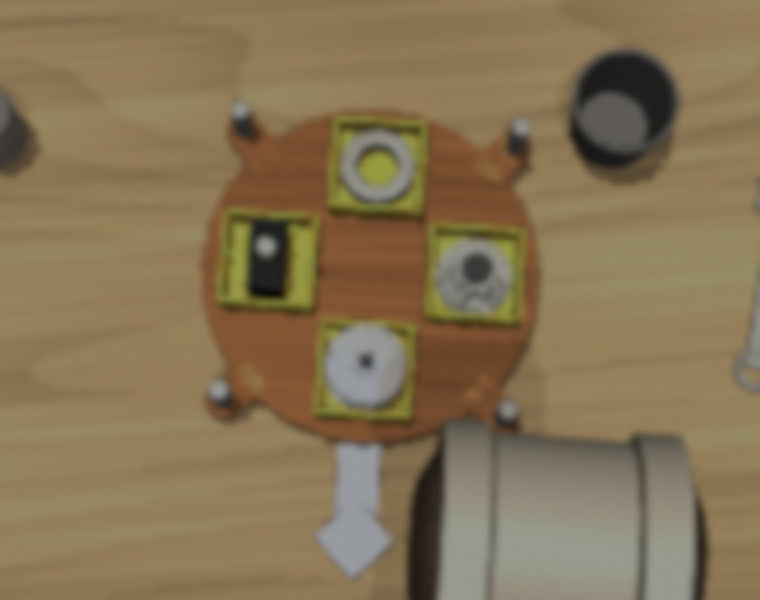

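```bash
python3 - <<'E'
from h import *
ct=viewer.calibration("top")
px=[(235+(u+.5)/4.5-.5,130+(v+.5)/4.5-.5) for u,v in [(566,172),(236,62),(62,328),(424,464)]]
fitang(viewer.calibration("scene"),px,[0,1,2,3],127)
g=lambda u,v:(230+(u+.5)/4-.5,150+(v+.5)/4-.5)
px=[g(u,v) for u,v in [(218,390),(508,410),(521,128),(241,109)]]
fitang(ct,px,[0,1,2,3],127)
# axis line: opposite tubs' rim centres (z=.064), & tip, tool-free estimate
tc={'hub':(365,369),'head':(378,166),'ped':(268,259),'cas':(476,274)}
W={k:at(ct,*g(*v),.064)[:2] for k,v in tc.items()}
ctr=sum(W.values())/4
tip=[at(ct,*g(*v),.016)[:2] for v in [(316,540),(393,541),(353,579)]]
an=lambda d:np.degrees(np.arctan2(d[1],d[0]))%360
print('ctr',ctr,'hub dir',an(W['hub']-W['head']),'x',(an(W['cas']-W['ped'])-90)%360)
print('tip dir',[an(t-ctr) for t in tip],an((tip[0]+tip[1])/2-ctr))
# pointer shaft edges at two rows (z=.008)
for rows in [(460,),(500,)]:
  v=rows[0];L=at(ct,*g(336,v),.008)[:2];R=at(ct,*g(380,v),.008)[:2];print('shaft',an((L+R)/2-ctr),np.linalg.norm(L-R))
E
python3 -c "
import cv2
im=cv2.imread('pics/t7.png');cv2.imwrite('pics/t7z.png',cv2.resize(im[300:600,200:560],None,fx=2,fy=2,interpolation=cv2.INTER_CUBIC))"
```

```text
front peg angle 126.61193867204076 [-0.0014 -0.0003 -0.0002 -0.0016 -0.0004 -0.0026  0.0003 -0.0005]
front peg angle 126.41803596284846 [-0.0008  0.0007 -0.0007  0.0001 -0.0007 -0.0006 -0.0008  0.001 ]
ctr [ 0.59175114 -0.01156397] hub dir 171.48019375198228 x 171.13878664630556
tip dir [np.float64(163.51963852353248), np.float64(179.95161843756395), np.float64(171.8319404736776)] 171.67619426415146
shaft 171.27884192241007 0.030995373185763488
shaft 171.97232468796483 0.030865443084175728
```

View pics/t7z.png

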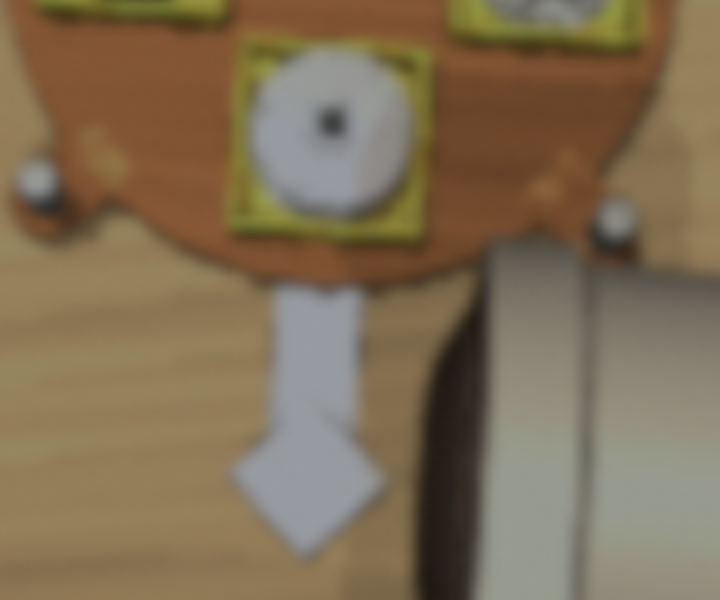

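Request:
arm_command(motion=[[0,[0,0,-0.5],[0,0,0]],[0,[0,0,0],[0,0,0]],[0,[0,0,0],[0,0,0]]])

```text
time: 14.72
ee_pos: [0.3761, -0.056, 0.1652]
tcp_rot: [-180.0, -0.0, 125.8]
wrist_force: [0.4, 0.1, 0.1]
opening: 0.0003
```

```bash
python3 - <<'E'
from h import *
im=viewer.camera("top");a=cv2.imread("pics/t7.png");b=cv2.resize(im[150:300,230:420],None,fx=4,fy=4,interpolation=cv2.INTER_CUBIC)
print('diff',np.abs(a[90:420,190:500].astype(int)-b[90:420,190:500]).mean())
o=bot.get_obs();print(o['time'],o['ee_pos'],np.abs(o['qd']).max(),o['wrist_force'])
print(bot.job_done())
E
```

```text
diff 0.8543434343434343
14.775 [ 0.375887   -0.05597549  0.16493221] 0.36018130996543846 [ 0.26925379  0.09758825 -0.08101718]
the job is handed in; nothing more can be done
None
```

The wheel hub's tub now faces front over the pointer, and the job was handed in at 14.8 s. I pushed the front peg about 50° clockwise with the shut fingertips. Then I backed off and lifted clear.

- **Alignment:** the pegs put the hub at 171.4° (top camera) and 171.6° (scene camera). The pointer tip measures about 171.3–171.8°, so the error is within about 0.5°. The two weakest estimates, from other tubs' rims and the pointer shaft, spread from 171.1° to 172.0°.
- **At rest:** the last two top pictures, about 0.4 s apart, showed no change in the carousel, and the arm was clear. The highest force I read during pushing was about 2 N.
- **Bystanders:** the cup looked unmoved in the later pictures. The oil bottle and wrench were only partly in those frames, and nothing suggested they had moved.
- **What went wrong:** my first push attempt ran the last joint into its range end at 180°, and the tool drifted away from the peg without touching anything. I raised it, turned the tool half round and pushed from there.

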